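# Lock the pigment case's hatch with its quarter-turn fastener

## Robot

A 7-joint arm with a two-finger parallel gripper is mounted at the origin on a cart in front of the work surface, level with it; the furniture and walls round the work are solid. World frame = base frame: x ahead of the robot, y to its left, z up, the work surface at z = 0. Lengths are in m, angles in rad, forces in N, time in s.
With the tool pointing down it reaches from about 0.4 to 0.85 m from the base axis. Payload 6.9 kg.
Tool frame: the origin (TCP) lies at the very end of the fingers, on their centre line; the grasp point (between the pads) lies 19 mm behind it (arm.hold_point_z is the distance from the TCP to the grasp point, in m); z points along the fingers, y is the line along which they close (so a half turn about z gives the same grasp; the last joint's range is limited). The gripper opens to 85 mm and grips with 20 to 120 N. Pads are 22 mm wide; open, the fingers measure 114 mm over their backs; the gripper's body (76 mm by 85 mm) begins 54 mm behind the grasp point. The pads swing forward as they close: fully open they stand 13 mm farther back than shut.
Start: joints at [-1.196, 0.507, -0.238, 1.5, 0.126, 1.149, -0.155], TCP at [0.167, 0.602, 0.231] pointing down, gripper open.
Joint ranges: [-3.08, 3.08], [-0.24, 2.05], [-1.43, 1.35], [0, 2.5], [-1.52, 4.66], [0.17, 1.96], [-2.89, 2.89]. Speed limits (rad/s): [2.39, 2.39, 3.14, 3.14, 3.14, 3.14, 3.14].

## Interface

Orientations are given as a unit quaternion [x, y, z, w].
In Python, from workcell import arm gives the robot as it stands. The module is installed in compiled form; this text tells all that it offers.
- The arm moves only by the tool play_rows, never from a script. Its argument "moves" is a list of rows, each an object of numbers: "x", "y", "z": the shift along the tool's x, y, z in m; "rx", "ry", "rz": the turn, a rotation vector about the tool's x, y, z in degrees; "gripper": the finger opening in m, from 0 to 0.0854. A call has 1 to 10 rows; each row is the pose to reach, as a shift and turn from the pose commanded when the call began, along the tool's axes at that moment; what a row does not reach only later rows make up. A row lasts 1/12 s, in which the tool goes at most 41.7 mm and 7.16 degrees, less where a joint would pass 70% of its speed; a pose out of reach is approached as far as the arm can. A call with a gripper value outside its range is refused whole. The fingers move at their own pace and stop on an object; "squeeze" is the grip in N (left out, the last holds). Time passes only in rows, so rows that repeat a pose let the fingers close. It gives the time, the measured TCP pose, the force, the opening and the grip force at its end, in the units of the state.
- arm.get_obs(): the state, without advancing time (a new reading comes with each control period).
- arm.grab_frame(name): name is "side" or "top"; returns a dict with "color" (420x560x3 uint8, red, green, blue), "intrinsics" (3x3 intrinsics, pixels), "D" ([k1, k2, p1, p2, k3] as OpenCV has them; the pictures are not rectified), "rvec" (rotation vector, rad) and "tvec" (3), from world to camera coordinates, as OpenCV has them. Camera axes: x right, y down, z forward; pixel columns grow to the right and rows downward; lengths in m; the calibration is good to about 2 mm. A picture is of the moment at which its call begins. There is no depth.
- arm.finish_job(): hands the job in; it is judged then, once.
The state is a dict: "time_s": time; "joints": joint angles; "joint_vel": joint speeds; "joint_efforts": joint torques, N m; "eef_pos": TCP position; "orientation": TCP orientation; "wrist_force": force on the tool from outside, world axes, zero at the start; "wrist_torque": the same for the moment, N m; "finger_gap": opening from 0.0 (shut) to 1.0 (fully open); "finger_force": force on a finger pad.
Only numpy, scipy, OpenCV 4.12 (cv2) and the standard library are available. Lean on these libraries where they do the work, as an engineer would, in place of code of your own. Each camera call takes 0.05 s, during which the arm holds its last target. There are 200 camera calls.

## Task

Take the winged fastener out of its holder block, put it into the slot of the pigment case's hatch plate, then press it in against the spring and turn it clockwise until you feel it drop into its locked detent. Leave it locked and let go, upright with its collar flush on the plate. Work gently: do not force or wrench the fastener in the case, and leave the things around undisturbed.

Things in the scene. Friction and masses are not known exactly. Their poses are not given: they have to be found in the camera images.
- fastener: loose steel quarter-turn fastener, about 120 g, alike after a half turn about its upright z axis. Origin on that axis at the underside of its round collar (28 mm across, z 0 to 5 mm). Above it a neck 14 mm across and the wing; below it a shank 8 mm across and the cross bar. Starts standing in the holder, collar on the holder's top.
- wing (a point): centre of the fastener's flat upright wing, where it is gripped, 27.5 mm above the fastener's origin: 44 mm along x, 11 mm thick along y, 33 mm high.
- bar (a point): centre of the cross bar at the fastener's foot, 16 mm below the fastener's origin: 40 mm along x (parallel to the wing), 8 mm along y, 8 mm high.
- holder: fixed light-wood block 68x58x30 mm, origin under its centre, with a slot 44x12 mm and 24 mm deep along its x, in which the fastener stands.
- case: fixed wooden pigment case, 130x130 mm, 66 mm high, origin under its centre. On top a metal hatch plate 6 mm thick with a slot 45x12 mm (1.5 mm chamfer) along the case's x; below the slot a round well 46 mm across. Contact between fastener and case (catch included) must stay below 35 N.
- hatch_face (a point): centre of the slot at the plate's top face, 66 mm above the table; x along the slot, z up. The fastener goes in with bar and wing along this x, either way round. Heights of its origin above this point: 8 mm as the bar meets the sprung catch; below 6 mm the bar is under the plate and can turn; at 0 the collar lies on the rigid plate.
- well (a point): point in the well, on the axis 12 mm below the plate's top face, at the top of the sprung catch at rest. The catch pushes back with 3 N at first and 0.8 N more per mm. Stops block turning anticlockwise beyond some 20 deg, or clockwise beyond some 110 deg. A fastener let go before the detent is lifted by the spring to 6 mm or more above flush.
- axis (a point): the turning axis at the well's floor. The detent is a notch in the catch, 11.5 mm wide for the 8 mm bar, black in the dark well, met between 48 and 86 deg of clockwise turn (seen from above), elsewhere each time. There the catch springs up round the bar: the push vanishes, and turning on meets a rigid wall some 5 deg past. Off axis by 1.7 mm or more it is missed: then try 2 mm along the slot.
- stamp: bystander: loose wooden hand printing block with a knob, 50x62x68 mm, origin under its centre
- tape: bystander: loose roll of masking tape lying flat, 98 mm across, 25 mm high, origin under its centre

How it is judged:
By the outcome, as a careful person would: the job done as asked, in the order asked, and still so for the second after the job is handed in, with the robot touching nothing.
It also fails if it takes over 67 s, if anything falls off the work surface, if the arm or the gripper's body presses on something with over 40 N, if the wrist force passes 120 N, or if a joint passes its speed limit or range.

## Working session

There is one attempt and no reset: what is moved stays moved. The work goes in short steps, Python scripts to look and compute and a tool call to move; the robot and the scene stay as the last step left them, time stands still between calls to the robot, and variables do not carry over. Pictures are saved under pics/ and viewed, at most 10 in all, crops included, and the job is handed in when it is done.

Besides the shell and the picture viewer there is one more tool, called after "Emit:" by a JSON object that holds its "fn" and its "kwargs", one argument or row to a line. play_rows: Moves the arm, as the interface text tells. Its arguments: {"type":"object","properties":{"moves":{"type":"array","items":{"type":"object","properties":{"x":{"type":"number"},"y":{"type":"number"},"z":{"type":"number"},"rx":{"type":"number"},"ry":{"type":"number"},"rz":{"type":"number"},"gripper":{"type":"number"}}}},"squeeze":{"type":"number"}},"required":["moves"]}

```bash
mkdir -p pics; cat > h.py <<'E'
import numpy as np, cv2
from scipy.spatial.transform import Rotation as R
from workcell import arm
def grab(name,save=None):
    f=arm.grab_frame(name)
    if save: cv2.imwrite(f'pics/{save}.png',cv2.cvtColor(f['color'],cv2.COLOR_RGB2BGR))
    return f
def ray(f,uv):
    p=cv2.undistortPoints(np.array(uv,float).reshape(-1,1,2),np.array(f['intrinsics']),np.array(f['D'])).reshape(-1,2)
    M=cv2.Rodrigues(np.array(f['rvec'],float))[0]; t=np.array(f['tvec'],float).ravel()
    d=np.c_[p,np.ones(len(p))]@M
    return -M.T@t,d
def onz(f,uv,z):
    o,d=ray(f,uv); return o+d*((z-o[2])/d[:,2])[:,None]
def tri(f1,a,f2,b):
    o1,d1=ray(f1,a);o2,d2=ray(f2,b); d1,d2=d1[0],d2[0]
    s=np.linalg.lstsq(np.c_[d1,-d2],o2-o1,rcond=None)[0]
    p,q=o1+s[0]*d1,o2+s[1]*d2
    return (p+q)/2,np.linalg.norm(p-q)
def proj(f,P):
    return cv2.projectPoints(np.array(P,float).reshape(-1,3),np.array(f['rvec'],float),np.array(f['tvec'],float),np.array(f['intrinsics']),np.array(f['D']))[0].reshape(-1,2)
E
python3 - <<'E'
from h import *
for n in('side','top'):
    f=grab(n,n+'0'); o,d=ray(f,[[280,210]]); print(n,o.round(3),d.round(3),f['intrinsics'][0][0])
o=arm.get_obs()
for k,v in o.items(): print(k,np.round(v,3))
print(arm.hold_point_z)
E
```

```text
side [ 0.321 -0.404  0.554] [[ 0.233  0.805 -0.546]] 387.85661458544905
top [0.348 0.311 0.912] [[ 0.206 -0.016 -0.979]] 542.8754483690665
time_s 0.1
joints [-1.196  0.508 -0.238  1.501  0.126  1.149 -0.155]
joint_vel [ 0.    -0.003  0.001 -0.004  0.     0.001  0.001]
joint_efforts [-5.0000e-03 -6.2183e+01 -2.1950e+00 -2.5021e+01  1.3000e-02  8.0000e-03
  0.0000e+00]
eef_pos [0.167 0.602 0.231]
orientation [ 0.134  0.991 -0.001 -0.   ]
wrist_force [-0.257 -0.273 -0.412]
wrist_torque [-0.009 -0.018 -0.018]
finger_force 0.0
finger_gap 0.995
0.0187
```

View pics/side0.png

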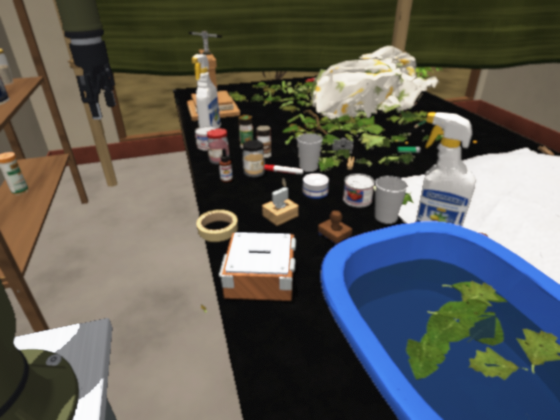

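View pics/top0.png

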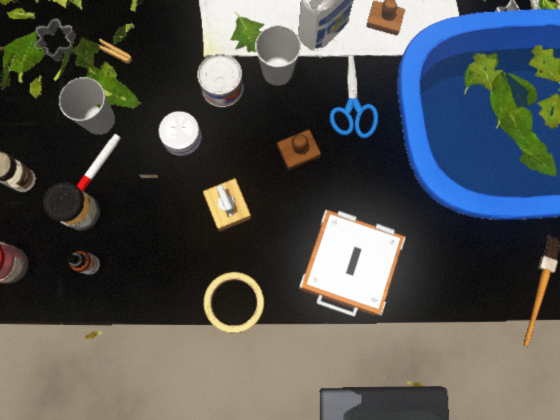

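The side view shows the case (slot ≈ (260,252)) and the holder with the fastener at ≈ (281,200). The top view shows the slot at (354,261), the wing at ≈ (227,201), the tape at (233,302) and the stamp at (299,149). Next I'll measure the slot and the wing in both views.

```bash
cat > m.py <<'E'
from h import *
def blob(f,mask,box,near):
    x0,y0,x1,y1=box; m=np.zeros(mask.shape,np.uint8); m[y0:y1,x0:x1]=mask[y0:y1,x0:x1]*255
    cs=cv2.findContours(m,cv2.RETR_EXTERNAL,cv2.CHAIN_APPROX_NONE)[0]
    cs=[c for c in cs if cv2.contourArea(c)>8]
    return min(cs,key=lambda c:np.hypot(*(np.array(cv2.minAreaRect(c)[0])-near)))
E
python3 - <<'E'
from m import *
T=grab('top');S=grab('side')
def slot(f,box,near):
    g=f['color'].max(2); c=blob(f,g<110,box,near); r=cv2.minAreaRect(c); return r
rt=slot(T,(335,240,375,282),(354,261)); rs=slot(S,(245,243,277,260),(260,252)); print(rt,rs)
p,e=tri(T,[rt[0]],S,[rs[0]]); print('slot tri',p.round(4),e.round(4))
b=onz(T,cv2.boxPoints(rt),.066); print('slot box',b.round(4),'centre',b.mean(0))
d=max((b[1]-b[0],b[2]-b[1]),key=np.linalg.norm); print('len',np.linalg.norm(d),'yaw',np.degrees(np.arctan2(d[1],d[0])))
a=cv2.resize(T['color'][165:240,190:265],None,fx=6,fy=6,interpolation=2)
s=cv2.resize(S['color'][170:228,255:307],None,fx=6,fy=7.75,interpolation=2)[:450]
cv2.imwrite('pics/c1.png',np.hstack([a,s])[:,:,::-1])
E
```

```text
Traceback (most recent call last):
  File "m.py", line 6, in blob
    return min(cs,key=lambda c:np.hypot(*(np.array(cv2.minAreaRect(c)[0])-near)))
ValueError: min() iterable argument is empty
```

```bash
sed -i 's/>8\]/>3]/' m.py
cat > s.py <<'E'
from m import *
T=grab('top');S=grab('side')
a=cv2.resize(T['color'][165:240,190:265],None,fx=6,fy=6,interpolation=2)
s=cv2.resize(S['color'][170:228,255:307],None,fx=6,fy=7.75,interpolation=2)
s=cv2.resize(s,(312,450)); cv2.imwrite('pics/c1.png',np.hstack([a,s])[:,:,::-1])
print(S['color'].max(2)[246:258:2,244:280:2]); 
def slot(f,box,near,th):
    g=f['color'].max(2); return cv2.minAreaRect(blob(f,g<th,box,near))
rt=slot(T,(340,242,370,280),(354,261),130); print(rt)
b=onz(T,cv2.boxPoints(rt),.066); print('slot box',b.round(4),'centre',b.mean(0))
d=max((b[1]-b[0],b[2]-b[1]),key=np.linalg.norm); print('len',np.linalg.norm(d),'yaw',np.degrees(np.arctan2(d[1],d[0])))
rs=slot(S,(245,243,277,260),(260,252),150); print(rs)
p,e=tri(T,[rt[0]],S,[rs[0]]); print('slot tri',p.round(4),e.round(4))
E
python3 s.py
```

```text
[[253 253 252 252 252 252 252 252 252 253 252 253 253 252 252 252 252 252]
 [252 252 249 248 248 248 248 249 251 250 250 250 251 251 252 252 253 252]
 [252 252 228 187 187 186 189 198 204 203 194 203 211 224 250 252 253 252]
 [252 251 219 139 134 135 132 121 119 118 118 123 121 189 250 253 253 252]
 [252 252 250 246 245 246 246 244 243 243 242 240 240 245 252 253 253 252]
 [252 252 252 252 252 252 252 253 253 253 252 252 253 252 252 253 253 252]]
((353.2597961425781, 260.7686767578125), (6.442739963531494, 26.606130599975586), 17.354022979736328)
slot box [[0.4252 0.1951 0.066 ]
 [0.465  0.1812 0.066 ]
 [0.4619 0.1716 0.066 ]
 [0.4221 0.1856 0.066 ]] centre [0.44355448 0.18334143 0.066     ]
len 0.042141979665624586 yaw -19.259177217050713
((259.5, 251.5), (1.0, 19.0), 90.0)
slot tri [0.4455 0.1831 0.0656] 0.0039
```

View pics/c1.png

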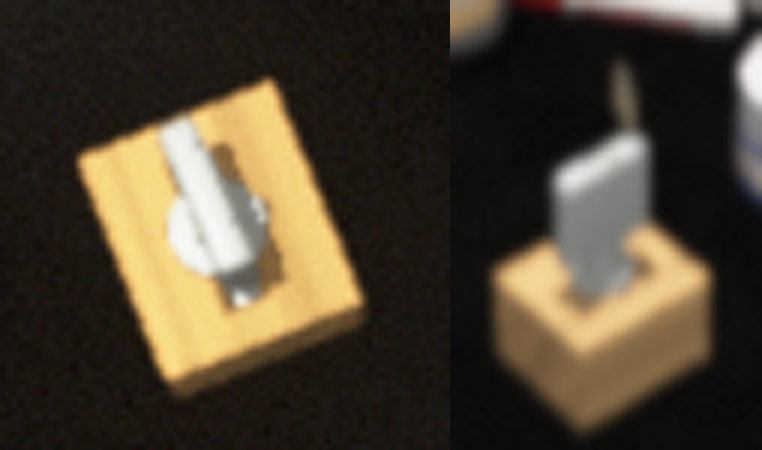

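The crop shows the wing top from ≈ (219,185.5) to (229,208) in top-view pixels. In the side view its upper edge runs from (272,192) to (287.5,187).

```bash
cat > w.py <<'E'
from m import *
T=grab('top');S=grab('side')
hT=cv2.cvtColor(T['color'],cv2.COLOR_RGB2HSV)
# holder outline (wood or steel) in top view
m=(hT[...,2]>90); c=blob(T,m,(192,168,262,238),(227,203)); r=cv2.minAreaRect(c); print('holder',r)
b=onz(T,cv2.boxPoints(r),.030); print(b.round(4)); 
# wing top: bright and unsaturated
m=(hT[...,1]<45)&(hT[...,2]>165); c=blob(T,m,(210,175,245,220),(225,196)); r=cv2.minAreaRect(c); print('wing',r,cv2.contourArea(c))
b=onz(T,cv2.boxPoints(r),.074); print(b.round(4),b.mean(0).round(4))
rows=[''.join('#' if m[y,x] else '.' for x in range(212,240)) for y in range(180,220)]; print('\n'.join(rows))
# ends of wing's top edge, both views
for n,a,s in(('near',[229.3,207],[272.4,192.6]),('far',[218.9,185.6],[287.2,188.2])):
    p,e=tri(T,[a],S,[s]); print(n,p.round(4),e.round(4), onz(T,[a],.074).round(4))
# plate
m=(hT[...,1]<40)&(hT[...,2]>200); c=blob(T,m,(295,205,410,318),(353,261)); 
q=cv2.minAreaRect(c); print('plate',q); b=onz(T,cv2.boxPoints(q),.066); print(b.round(4),b.mean(0).round(4))
cv2.imwrite('pics/c2.png',cv2.resize(T['color'][200:325,290:415],None,fx=4.8,fy=4.8,interpolation=2)[:,:,::-1])
E
python3 w.py
```

```text
holder ((226.48275756835938, 203.70689392089844), (42.895626068115234, 36.39628601074219), 68.19859313964844)
[[0.5676 0.4275 0.03  ]
 [0.5905 0.371  0.03  ]
 [0.522  0.3442 0.03  ]
 [0.4997 0.4    0.03  ]]
wing ((221.42242431640625, 198.31898498535156), (25.60475730895996, 11.55496883392334), 66.80140686035156) 191.0
[[0.5593 0.4067 0.074 ]
 [0.5666 0.3898 0.074 ]
 [0.5281 0.3735 0.074 ]
 [0.5209 0.3902 0.074 ]] [0.5437 0.39   0.074 ]
............................
............................
............................
............................
............................
........##..................
......####..................
.....######.................
.....######.................
.....#######................
......#######...............
......#######...............
......########..............
.......#######..............
.......#######..............
........#######.............
........#######.............
........########............
.......#########....#.......
.......##########...##......
......###########....#......
......###########....#......
......############..........
......############..........
......#############.........
......#############.........
.......#############........
........############........
........###########.........
..........########..........
...........###..............
............................
............................
............................
.................###........
.................##.........
............................
............................
............................
............................
near [0.5286 0.3771 0.0776] 0.0002 [[0.5295 0.3774 0.074 ]]
far [0.5681 0.394  0.0727] 0.0064 [[0.5645 0.3943 0.074 ]]
plate ((353.60003662109375, 261.20001220703125), (75.26219940185547, 73.99728393554688), 18.434947967529297)
[[0.4074 0.2579 0.066 ]
 [0.5182 0.2183 0.066 ]
 [0.4788 0.1062 0.066 ]
 [0.3696 0.1484 0.066 ]] [0.4435 0.1827 0.066 ]
```

View pics/c2.png

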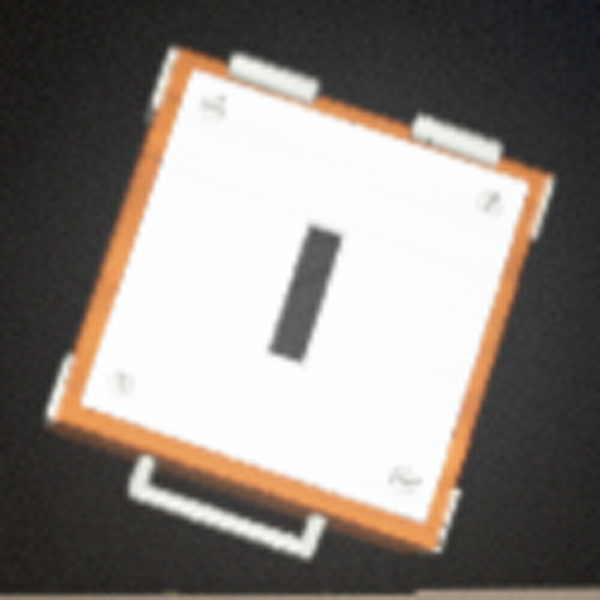

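The plate crop shows the slot centred at ≈ (353.8,260.9) px, so about (0.4436, 0.183) at yaw ≈ -19.4°. The wing is at about (0.546, 0.386), yaw ≈ 22.5°, with its top at about 0.075. Now I'll move above the wing.

```bash
cat > go.py <<'E'
# usage: go.py x y z yawdeg : tool-frame shift and rz to put TCP there, tool x at yaw
import sys; from h import *
def go(x,y,z,yaw):
    o=arm.get_obs(); M=R.from_quat(o['orientation']); d=M.inv().apply(np.array([x,y,z])-o['eef_pos'])
    t=np.radians(yaw); G=R.from_matrix(np.array([[np.cos(t),np.sin(t),0],[np.sin(t),-np.cos(t),0],[0,0,-1.]]).T)
    rv=(M.inv()*G).as_rotvec(degrees=True)
    print('mm',(d*1000).round(1),'deg',rv.round(2),'F',np.round(o['wrist_force'],1),'t',round(o['time_s'],2),'j7',round(o['joints'][6],2),'gap',o['finger_gap'],o['finger_force'])
if __name__=='__main__': go(*map(float,sys.argv[1:5]))
E
python3 go.py .546 .386 .13 202.5
```

```text
mm [-423.3 -107.3  101.2] deg [-1.000e-02 -1.000e-02 -3.796e+01] F [ 0.  -0.   0.1] t 0.4 j7 -0.15 gap 0.9964626278437865 0.0
```

Emit:
{"fn": "play_rows", "kwargs": {
  "moves": [
    {"x": -0.04, "y": -0.01, "z": 0, "rz": -4, "gripper": 0.05},
    {"x": -0.08, "y": -0.02, "z": 0, "rz": -8, "gripper": 0.05},
    {"x": -0.12, "y": -0.03, "z": 0, "rz": -12, "gripper": 0.05},
    {"x": -0.16, "y": -0.04, "z": 0, "rz": -16, "gripper": 0.05},
    {"x": -0.2, "y": -0.05, "z": 0, "rz": -20, "gripper": 0.05},
    {"x": -0.24, "y": -0.06, "z": 0.01, "rz": -24, "gripper": 0.05},
    {"x": -0.28, "y": -0.07, "z": 0.02, "rz": -28, "gripper": 0.05},
    {"x": -0.32, "y": -0.08, "z": 0.03, "rz": -32, "gripper": 0.05},
    {"x": -0.36, "y": -0.09, "z": 0.04, "rz": -35, "gripper": 0.05},
    {"x": -0.4, "y": -0.1, "z": 0.05, "rz": -38, "gripper": 0.05}
  ]
}}

```text
invalid input at $.moves[0]: expected keys x, y, z, rx, ry, rz, gripper
```

```bash
python3 go.py .546 .386 .1 202.5
```

```text
mm [-423.3 -107.3  131.2] deg [-1.000e-02 -1.000e-02 -3.796e+01] F [ 0.  -0.   0.1] t 0.4 j7 -0.15 gap 0.9964626278437865 0.0
```

All keys are needed in each row.

Emit:
{"fn": "play_rows", "kwargs": {
  "moves": [
    {"x": -0.04, "y": -0.01, "z": 0, "rx": 0, "ry": 0, "rz": -4, "gripper": 0.05},
    {"x": -0.08, "y": -0.02, "z": 0, "rx": 0, "ry": 0, "rz": -8, "gripper": 0.05},
    {"x": -0.12, "y": -0.03, "z": 0, "rx": 0, "ry": 0, "rz": -12, "gripper": 0.05},
    {"x": -0.16, "y": -0.04, "z": 0, "rx": 0, "ry": 0, "rz": -16, "gripper": 0.05},
    {"x": -0.2, "y": -0.05, "z": 0, "rx": 0, "ry": 0, "rz": -20, "gripper": 0.05},
    {"x": -0.24, "y": -0.06, "z": 0.01, "rx": 0, "ry": 0, "rz": -24, "gripper": 0.05},
    {"x": -0.28, "y": -0.07, "z": 0.02, "rx": 0, "ry": 0, "rz": -28, "gripper": 0.05},
    {"x": -0.32, "y": -0.08, "z": 0.04, "rx": 0, "ry": 0, "rz": -32, "gripper": 0.05},
    {"x": -0.36, "y": -0.09, "z": 0.06, "rx": 0, "ry": 0, "rz": -35, "gripper": 0.05},
    {"x": -0.4, "y": -0.1, "z": 0.08, "rx": 0, "ry": 0, "rz": -38, "gripper": 0.05}
  ]
}}

```text
time_s: 1.23
eef_pos: [0.5162, 0.4044, 0.1569]
orientation: [-0.197, 0.98, 0.0, 0.0]
wrist_force: [1.0, 0.9, 0.6]
finger_gap: 0.583
finger_force: 0.0
```

```bash
python3 go.py .546 .386 .1 202.5
```

```text
mm [-20.3 -28.4  56.9] deg [0.01 0.05 0.18] F [1.  0.9 0.6] t 1.23 j7 1.06 gap 0.582768953043874 0.0
```

Emit:
{"fn": "play_rows", "kwargs": {
  "moves": [
    {"x": -0.01, "y": -0.014, "z": 0.02, "rx": 0, "ry": 0, "rz": 0, "gripper": 0.05},
    {"x": -0.014, "y": -0.017, "z": 0.04, "rx": 0, "ry": 0, "rz": 0, "gripper": 0.05},
    {"x": -0.014, "y": -0.017, "z": 0.054, "rx": 0, "ry": 0, "rz": 0, "gripper": 0.05},
    {"x": -0.014, "y": -0.017, "z": 0.054, "rx": 0, "ry": 0, "rz": 0, "gripper": 0.05},
    {"x": -0.014, "y": -0.017, "z": 0.054, "rx": 0, "ry": 0, "rz": 0, "gripper": 0.05}
  ]
}}

```text
time_s: 1.65
eef_pos: [0.5335, 0.3951, 0.1028]
orientation: [-0.195, 0.981, -0.0, -0.001]
wrist_force: [0.1, 0.4, 0.1]
finger_gap: 0.586
finger_force: 0.0
```

```bash
python3 - <<'E'
from go import *
T=grab('top','p2'); S=grab('side')
o=arm.get_obs(); print(o['eef_pos']); print('tcp px',proj(T,o['eef_pos']),proj(S,o['eef_pos']))
go(.546,.386,.042,202.5)
a=cv2.resize(T['color'][160:240,185:270],None,fx=5,fy=5,interpolation=2)
s=cv2.resize(S['color'][150:230,250:315],None,fx=5,fy=5,interpolation=2)
cv2.imwrite('pics/c3.png',np.hstack([a,s])[:,:,::-1])
E
```

```text
[0.53402982 0.39618513 0.10463588]
tcp px [[215.47085147 199.93207029]] [[272.22894215 178.79497495]]
mm [ -7.  -14.   62.6] deg [0.04 0.09 0.09] F [-0.2 -0.5  0.5] t 1.75 j7 1.06 gap 0.5854960251776399 0.0
```

View pics/c3.png

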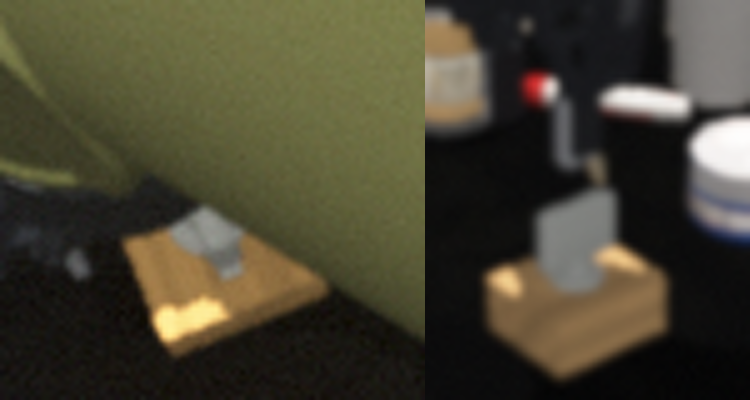

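The top view is blocked by the arm. The side view shows the wing top from (272.4,193) to (288.4,188) with the fingers above it. I'll align and then descend.

Emit:
{"fn": "play_rows", "kwargs": {
  "moves": [
    {"x": -0.007, "y": -0.014, "z": 0.0, "rx": 0, "ry": 0, "rz": 0, "gripper": 0.05},
    {"x": -0.007, "y": -0.014, "z": 0.01, "rx": 0, "ry": 0, "rz": 0, "gripper": 0.05},
    {"x": -0.007, "y": -0.014, "z": 0.02, "rx": 0, "ry": 0, "rz": 0, "gripper": 0.05},
    {"x": -0.007, "y": -0.014, "z": 0.02, "rx": 0, "ry": 0, "rz": 0, "gripper": 0.05},
    {"x": -0.007, "y": -0.014, "z": 0.02, "rx": 0, "ry": 0, "rz": 0, "gripper": 0.05}
  ]
}}

```text
time_s: 2.17
eef_pos: [0.545, 0.3847, 0.0823]
orientation: [-0.196, 0.981, -0.0, -0.001]
wrist_force: [0.3, -0.2, 0.2]
finger_gap: 0.584
finger_force: 0.0
```

```bash
python3 - <<'E'
from go import *
S=grab('side')
o=arm.get_obs(); print(o['eef_pos']); print('tcp px',proj(S,o['eef_pos']))
go(.546,.386,.042,202.5)
s=cv2.resize(S['color'][150:220,245:325],None,fx=8,fy=8,interpolation=2)
cv2.imwrite('pics/c4.png',s[:,:,::-1])
E
```

```text
[0.54524225 0.38513212 0.08286724]
tcp px [[278.07623379 188.06152769]]
mm [-1.1  0.5 40.9] deg [ 0.01 -0.06  0.07] F [-0.6 -0.7  0.4] t 2.22 j7 1.08 gap 0.5865191912527122 0.0
```

View pics/c4.png

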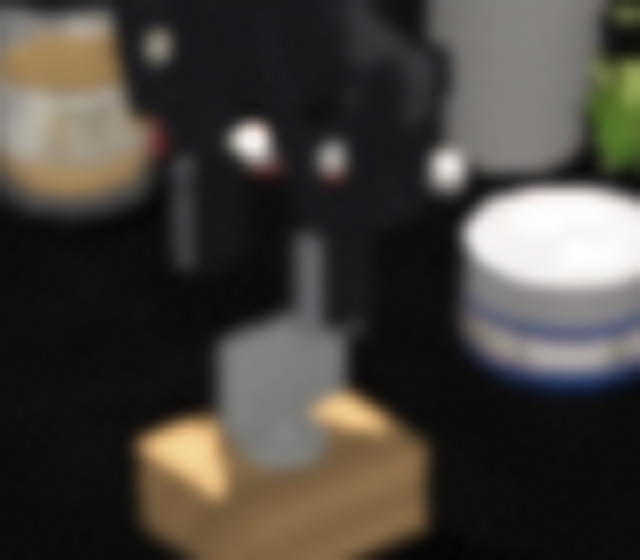

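The crop shows the fingertips at ≈ (269,184) and (286,191), straddling the wing, whose top edge runs from (272.2,193) to (288.7,190). I'll check the offset along the wing.

```bash
python3 - <<'E'
from h import *
S=grab('side')
t=np.radians(22.5); u=np.array([np.cos(t),np.sin(t),0]); v=np.array([-np.sin(t),np.cos(t),0])
c=np.array([.546,.386,0])
for n,p in(('top-near',c-.022*u-.0055*v+[0,0,.074]),('top-far',c+.022*u-.0055*v+[0,0,.074]),('top-c',c+[0,0,.074]),('+5mm along',c+.005*u+[0,0,.074]),('collar front',c-.014*v+[0,0,.03]),
 ('tcp',arm.get_obs()['eef_pos']),('tipA',arm.get_obs()['eef_pos']-.025*v),('tipB',arm.get_obs()['eef_pos']+.025*v)): print(n,proj(S,p).round(1))
g=cv2.cvtColor(S['color'],cv2.COLOR_RGB2GRAY)
for y in(194,196,198,200,202): print(y,g[y,266:296])
E
```

```text
top-near [[272.7 194.8]]
top-far [[286.7 188.9]]
top-c [[278.3 191. ]]
+5mm along [[279.9 190.3]]
collar front [[282.1 208.4]]
tcp [[278.1 187.9]]
tipA [[284.7 191.8]]
tipB [[271.8 184. ]]
194 [ 15  16  15  16  20  41  77 110 126 130 130 129 129 128 129 127 127 126
 126 125 119  98  58  23  14  14  13  12  13  12]
196 [ 16  16  15  15  20  40  76 110 126 129 130 129 129 128 127 127 126 125
 125 123 118  96  56  23  12  12  12  13  14  14]
198 [ 16  15  14  14  18  40  76 110 127 130 129 128 128 127 126 124 124 123
 124 126 125 114  84  49  26  14  12  12  15  13]
200 [ 13  14  14  19  26  46  78 110 125 128 127 125 124 124 124 122 123 130
 147 168 187 194 188 165 128  85  50  27  16  13]
202 [ 62  83 101 107 108 109 107 115 124 126 125 124 122 125 126 125 124 129
 146 160 170 182 195 198 191 171 137  95  60  36]
```

The prediction agrees within about 0.5 px, so I'll descend.

Emit:
{"fn": "play_rows", "kwargs": {
  "moves": [
    {"x": -0.001, "y": 0.0005, "z": 0.012, "rx": 0, "ry": 0, "rz": 0, "gripper": 0.05},
    {"x": -0.001, "y": 0.0005, "z": 0.024, "rx": 0, "ry": 0, "rz": 0, "gripper": 0.05},
    {"x": -0.001, "y": 0.0005, "z": 0.034, "rx": 0, "ry": 0, "rz": 0, "gripper": 0.05},
    {"x": -0.001, "y": 0.0005, "z": 0.04, "rx": 0, "ry": 0, "rz": 0, "gripper": 0.05},
    {"x": -0.001, "y": 0.0005, "z": 0.04, "rx": 0, "ry": 0, "rz": 0, "gripper": 0.03},
    {"x": -0.001, "y": 0.0005, "z": 0.04, "rx": 0, "ry": 0, "rz": 0, "gripper": 0.02}
  ],
  "squeeze": 30
}}

```text
time_s: 2.77
eef_pos: [0.5462, 0.3856, 0.0426]
orientation: [-0.195, 0.981, -0.0, -0.001]
wrist_force: [-0.1, 0.7, -0.6]
finger_gap: 0.314
finger_force: 0.0
```

```bash
python3 go.py .546 .386 .042 202.5
```

```text
mm [0.  0.4 0.6] deg [-0.02 -0.08  0.05] F [-0.1  0.7 -0.6] t 2.77 j7 1.06 gap 0.3135033139011706 0.0
```

Emit:
{"fn": "play_rows", "kwargs": {
  "moves": [
    {"x": 0, "y": 0, "z": 0, "rx": 0, "ry": 0, "rz": 0, "gripper": 0.012},
    {"x": 0, "y": 0, "z": 0, "rx": 0, "ry": 0, "rz": 0, "gripper": 0.008},
    {"x": 0, "y": 0, "z": 0, "rx": 0, "ry": 0, "rz": 0, "gripper": 0.004},
    {"x": 0, "y": 0, "z": 0, "rx": 0, "ry": 0, "rz": 0, "gripper": 0.0},
    {"x": 0, "y": 0, "z": 0, "rx": 0, "ry": 0, "rz": 0, "gripper": 0.0}
  ],
  "squeeze": 40
}}

```text
time_s: 3.18
eef_pos: [0.5467, 0.3859, 0.0437]
orientation: [-0.195, 0.981, 0.0, 0.0]
wrist_force: [-1.0, -0.2, 0.0]
finger_gap: 0.121
finger_force: 43.2
```

```bash
python3 go.py .546 .386 .042 202.5
```

```text
mm [0.6 0.4 1.7] deg [0.   0.03 0.04] F [-1.  -0.2  0. ] t 3.18 j7 1.06 gap 0.12098726418436459 43.15287888050079
```

Emit:
{"fn": "play_rows", "kwargs": {
  "moves": [
    {"x": 0, "y": 0, "z": -0.005, "rx": 0, "ry": 0, "rz": 0, "gripper": 0.0},
    {"x": 0, "y": 0, "z": -0.012, "rx": 0, "ry": 0, "rz": 0, "gripper": 0.0},
    {"x": 0, "y": 0, "z": -0.025, "rx": 0, "ry": 0, "rz": 0, "gripper": 0.0},
    {"x": 0, "y": 0, "z": -0.04, "rx": 0, "ry": 0, "rz": 0, "gripper": 0.0},
    {"x": 0, "y": 0, "z": -0.06, "rx": 0, "ry": 0, "rz": 0, "gripper": 0.0},
    {"x": 0, "y": 0, "z": -0.08, "rx": 0, "ry": 0, "rz": 0, "gripper": 0.0},
    {"x": 0, "y": 0, "z": -0.09, "rx": 0, "ry": 0, "rz": 0, "gripper": 0.0},
    {"x": 0, "y": 0, "z": -0.09, "rx": 0, "ry": 0, "rz": 0, "gripper": 0.0}
  ],
  "squeeze": 60
}}

```text
time_s: 3.85
eef_pos: [0.5478, 0.387, 0.1372]
orientation: [-0.195, 0.981, 0.001, 0.003]
wrist_force: [0.3, 0.7, -1.7]
finger_gap: 0.121
finger_force: 60.7
```

```bash
python3 go.py .4436 .183 .134 160.6
```

```text
mm [ 174.5 -148.5    2. ] deg [ 0.2   0.27 41.93] F [ 0.3  0.7 -1.7] t 3.85 j7 1.1 gap 0.12097322781397701 60.71846008300781
```

Emit:
{"fn": "play_rows", "kwargs": {
  "moves": [
    {"x": 0.015, "y": -0.013, "z": 0, "rx": 0, "ry": 0, "rz": 4, "gripper": 0.0},
    {"x": 0.035, "y": -0.03, "z": 0, "rx": 0, "ry": 0, "rz": 9, "gripper": 0.0},
    {"x": 0.058, "y": -0.049, "z": 0, "rx": 0, "ry": 0, "rz": 14, "gripper": 0.0},
    {"x": 0.08, "y": -0.068, "z": 0, "rx": 0, "ry": 0, "rz": 19, "gripper": 0.0},
    {"x": 0.103, "y": -0.088, "z": 0, "rx": 0, "ry": 0, "rz": 25, "gripper": 0.0},
    {"x": 0.126, "y": -0.107, "z": 0, "rx": 0, "ry": 0, "rz": 31, "gripper": 0.0},
    {"x": 0.145, "y": -0.123, "z": 0, "rx": 0, "ry": 0, "rz": 36, "gripper": 0.0},
    {"x": 0.16, "y": -0.136, "z": 0, "rx": 0, "ry": 0, "rz": 39, "gripper": 0.0},
    {"x": 0.17, "y": -0.145, "z": 0, "rx": 0, "ry": 0, "rz": 41, "gripper": 0.0},
    {"x": 0.1745, "y": -0.1485, "z": 0, "rx": 0, "ry": 0, "rz": 42, "gripper": 0.0}
  ]
}}

```text
time_s: 4.68
eef_pos: [0.4413, 0.1797, 0.1331]
orientation: [0.171, 0.985, -0.001, -0.0]
wrist_force: [-0.4, 0.3, -0.5]
finger_gap: 0.115
finger_force: 60.7
```

Emit:
{"fn": "play_rows", "kwargs": {
  "moves": [
    {"x": 0, "y": 0, "z": 0.01, "rx": 0, "ry": 0, "rz": 0, "gripper": 0.0},
    {"x": 0, "y": 0, "z": 0.02, "rx": 0, "ry": 0, "rz": 0, "gripper": 0.0},
    {"x": 0, "y": 0, "z": 0.02, "rx": 0, "ry": 0, "rz": 0, "gripper": 0.0},
    {"x": 0, "y": 0, "z": 0.02, "rx": 0, "ry": 0, "rz": 0, "gripper": 0.0}
  ]
}}

```text
time_s: 5.02
eef_pos: [0.4423, 0.1824, 0.113]
orientation: [0.168, 0.986, -0.0, -0.001]
wrist_force: [0.1, 0.6, -0.7]
finger_gap: 0.12
finger_force: 60.7
```

```bash
python3 - <<'E'
from go import *
T=grab('top');S=grab('side')
o=arm.get_obs(); print(o['eef_pos']); go(.4436,.183,.0797,160.6)
p=o['eef_pos']; 
for n,q in(('origin',p-[0,0,.0137]),('bar',p-[0,0,.0297]),('slot',[.4436,.183,.066])): print(n,proj(T,q).round(1),proj(S,q).round(1))
a=cv2.resize(T['color'][215:305,305:400],None,fx=4,fy=4,interpolation=2)
s=cv2.resize(S['color'][200:290,215:305],None,fx=6,fy=6,interpolation=2)
w=np.zeros((540,380,3),np.uint8); w[:360]=a
cv2.imwrite('pics/c5.png',np.hstack([w[:, :255] if 0 else w[:, :260],s])[:,:800,::-1])
E
```

```text
[0.44264284 0.18242935 0.1135656 ]
mm [-0.7  0.8 33.9] deg [ 0.02  0.   -0.01] F [ 0.4  0.3 -0.9] t 5.12 j7 0.68 gap 0.11777448490811293 60.68990349769592
origin [[357.2 258.7]] [[256.4 238.4]]
bar [[355.6 260. ]] [[256.8 244.9]]
slot [[353.5 260.7]] [[257.6 251.7]]
```

View pics/c5.png

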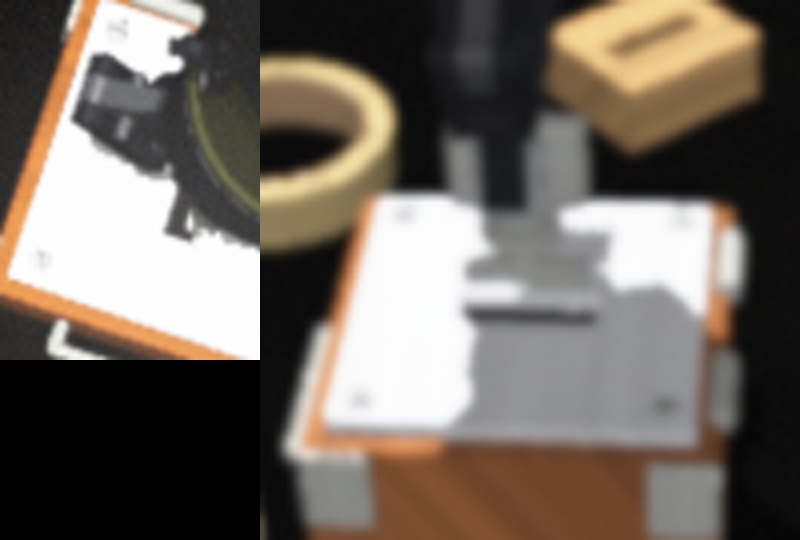

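The side view shows the slot from ≈ (250,251) to (271,252) with the bar just above it. The top view is mostly hidden by the gripper. I'll go 10 mm lower and compare the bar with the slot directly.

Emit:
{"fn": "play_rows", "kwargs": {
  "moves": [
    {"x": -0.0007, "y": 0.0008, "z": 0.005, "rx": 0, "ry": 0, "rz": 0, "gripper": 0.0},
    {"x": -0.0007, "y": 0.0008, "z": 0.01, "rx": 0, "ry": 0, "rz": 0, "gripper": 0.0},
    {"x": -0.0007, "y": 0.0008, "z": 0.01, "rx": 0, "ry": 0, "rz": 0, "gripper": 0.0},
    {"x": -0.0007, "y": 0.0008, "z": 0.01, "rx": 0, "ry": 0, "rz": 0, "gripper": 0.0}
  ]
}}

```text
time_s: 5.45
eef_pos: [0.443, 0.1822, 0.103]
orientation: [0.169, 0.986, -0.0, -0.0]
wrist_force: [0.0, 0.0, -0.3]
finger_gap: 0.117
finger_force: 60.7
```

```bash
python3 - <<'E'
from go import *
S=grab('side')
o=arm.get_obs(); print(o['eef_pos'],o['wrist_force']); go(.4436,.183,.0797,160.6)
p=o['eef_pos']; t=np.radians(-19.4); u=np.array([np.cos(t),np.sin(t),0]); v=np.array([-np.sin(t),np.cos(t),0])
for n,q in(('origin',p-[0,0,.0137]),('bar bottom near end',p-[0,0,.0337]-.02*u-.004*v),('bar bottom far end',p-[0,0,.0337]+.02*u-.004*v),('slot',[.4436,.183,.066]),('slot+5u',np.array([.4436,.183,.066])+.005*u),('slot+5v',np.array([.4436,.183,.066])+.005*v)): print(n,proj(S,q).round(1))
s=cv2.resize(S['color'][212:260,235:290],None,fx=12,fy=12,interpolation=2)
cv2.imwrite('pics/c6.png',s[:,:,::-1])
E
```

```text
[0.44311653 0.18228333 0.10324665] [ 0.8056861   0.84660221 -0.86774275]
mm [-0.2  0.8 23.5] deg [-0.02 -0.02 -0.05] F [ 0.8  0.8 -0.9] t 5.5 j7 0.67 gap 0.1201933882849141 60.688666105270386
origin [[256.9 242.6]]
bar bottom near end [[247.1 251.7]]
bar bottom far end [[267.3 252.2]]
slot [[257.6 251.7]]
slot+5u [[260.1 251.8]]
slot+5v [[257.8 250.2]]
```

View pics/c6.png

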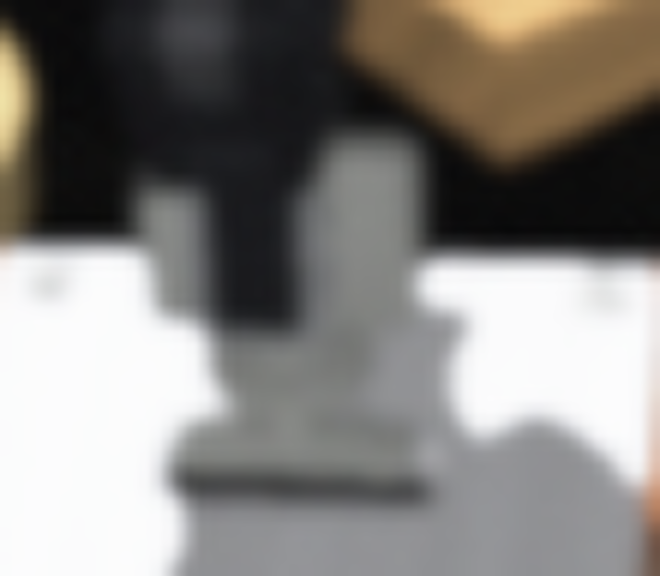

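The crop shows the bar at px 250.4–270.0 and the slot at 249.6–270.8 along its length, so they are aligned within about 0.5 px. The bar's front edge sits at row ≈ 251.2 and the slot's front edge at 253.7. I'll lower it gently.

Emit:
{"fn": "play_rows", "kwargs": {
  "moves": [
    {"x": 0, "y": 0, "z": 0.001, "rx": 0, "ry": 0, "rz": 0, "gripper": 0.0},
    {"x": 0, "y": 0, "z": 0.002, "rx": 0, "ry": 0, "rz": 0, "gripper": 0.0},
    {"x": 0, "y": 0, "z": 0.003, "rx": 0, "ry": 0, "rz": 0, "gripper": 0.0},
    {"x": 0, "y": 0, "z": 0.004, "rx": 0, "ry": 0, "rz": 0, "gripper": 0.0},
    {"x": 0, "y": 0, "z": 0.0045, "rx": 0, "ry": 0, "rz": 0, "gripper": 0.0},
    {"x": 0, "y": 0, "z": 0.0045, "rx": 0, "ry": 0, "rz": 0, "gripper": 0.0}
  ]
}}

```text
time_s: 6.0
eef_pos: [0.4434, 0.1823, 0.0994]
orientation: [0.169, 0.986, 0.0, 0.0]
wrist_force: [-1.8, -0.3, 7.2]
finger_gap: 0.114
finger_force: 62.1
```

```bash
python3 - <<'E'
from go import *
S=grab('side'); go(.4436,.183,.0797,160.6); o=arm.get_obs();print(o['eef_pos'],o['wrist_force'],o['wrist_torque'])
g=cv2.cvtColor(S['color'],cv2.COLOR_RGB2GRAY)
print('cols 246..275')
for y in range(246,257): print(y,g[y,246:276])
E
```

```text
mm [-0.   0.7 19.7] deg [ 0.02  0.03 -0.06] F [-0.8 -0.6  6.2] t 6.05 j7 0.67 gap 0.11773177586706031 62.08228826522827
[0.4433556  0.18236186 0.09944591] [-0.77173405 -0.55385073  6.16389653] [-0.19156924  0.38166607 -0.03828196]
cols 246..275
246 [252 252 252 251 250 247 236 203 163 139 132 131 131 132 130 127 125 128
 133 139 143 146 146 147 147 149 163 196 230 243]
247 [252 251 250 247 242 237 229 208 179 151 135 132 134 134 131 125 123 127
 133 138 140 141 143 146 147 146 149 163 190 212]
248 [252 250 245 231 209 194 186 177 160 141 128 127 130 132 130 123 119 122
 126 128 130 131 136 144 151 150 147 149 157 166]
249 [251 247 233 200 164 147 143 140 135 127 125 126 130 134 132 125 123 122
 124 124 125 126 131 142 156 157 150 146 147 149]
250 [251 245 220 172 143 133 131 130 130 129 129 130 134 135 136 133 131 132
 131 131 131 131 133 141 152 155 149 146 146 147]
251 [250 243 209 155 132 129 128 127 128 129 132 133 134 135 136 135 135 134
 133 133 132 132 130 131 136 144 146 145 146 147]
252 [250 243 217 168 141 126 120 119 119 124 128 130 129 129 129 129 128 125
 124 123 122 120 118 114 116 130 142 145 147 148]
253 [251 248 237 210 170 136 121 119 120 122 126 126 123 122 122 122 121 118
 117 115 112 111 110 106 111 128 141 145 147 148]
254 [252 251 247 232 187 146 133 131 132 134 134 133 132 132 131 131 131 129
 129 129 127 125 126 126 129 136 143 146 147 148]
255 [252 251 247 232 185 150 142 142 143 142 143 143 142 144 144 144 143 143
 142 142 142 141 142 141 141 142 145 146 147 149]
256 [251 249 241 212 169 147 144 144 144 145 145 145 147 148 149 148 147 147
 146 146 146 145 146 147 145 145 144 147 148 148]
```

Contact came at bar-bottom height 0.0657, level with the plate, at about 6 N. The profiles suggest the far end is yawed slightly counter-clockwise, so I'll back off a little and try a small clockwise turn with a nudge.

Emit:
{"fn": "play_rows", "kwargs": {
  "moves": [
    {"x": 0, "y": 0, "z": -0.0005, "rx": 0, "ry": 0, "rz": 0, "gripper": 0.0},
    {"x": 0, "y": 0.0007, "z": -0.0005, "rx": 0, "ry": 0, "rz": 1.2, "gripper": 0.0},
    {"x": -0.0005, "y": 0.0007, "z": 0, "rx": 0, "ry": 0, "rz": 1.2, "gripper": 0.0},
    {"x": -0.0005, "y": 0.0007, "z": 0.0005, "rx": 0, "ry": 0, "rz": 1.2, "gripper": 0.0},
    {"x": -0.0005, "y": 0.0007, "z": 0.0005, "rx": 0, "ry": 0, "rz": 1.2, "gripper": 0.0}
  ]
}}

```text
time_s: 6.47
eef_pos: [0.4441, 0.183, 0.0982]
orientation: [0.179, 0.984, 0.0, 0.0]
wrist_force: [0.4, 1.3, -0.3]
finger_gap: 0.119
finger_force: 60.7
```

```bash
python3 - <<'E'
from go import *
S=grab('side'); go(.4436,.183,.0797,160.6); o=arm.get_obs();print(o['eef_pos'],o['wrist_force'],o['wrist_torque'])
g=cv2.cvtColor(S['color'],cv2.COLOR_RGB2GRAY)
for y in range(249,257): print(y,g[y,246:276])
E
```

```text
mm [ 0.5 -0.2 18.5] deg [ 0.02  0.01 -1.24] F [-0.6  0.2 -1.4] t 6.52 j7 0.65 gap 0.1156485071217824 60.71483373641968
[0.44411025 0.18304206 0.09820676] [-0.62228733  0.24005673 -1.40093632] [ 0.19807686 -0.1072143  -0.02967923]
249 [251 248 237 218 189 163 150 140 131 124 124 125 129 134 132 129 126 126
 128 127 128 128 129 135 146 152 148 145 147 147]
250 [251 245 223 181 153 138 133 131 132 132 132 132 134 136 135 134 133 132
 132 132 131 130 130 134 143 151 149 146 146 147]
251 [250 243 210 157 135 130 131 133 135 136 135 135 135 134 134 133 133 134
 134 134 133 132 130 127 130 141 146 145 147 147]
252 [250 243 216 166 138 126 125 131 133 135 133 129 126 126 126 126 126 127
 128 128 127 126 123 115 113 130 141 145 148 149]
253 [251 248 237 209 168 136 124 127 130 130 129 124 120 120 120 121 121 123
 125 124 123 122 119 114 113 128 140 145 147 148]
254 [252 251 247 232 188 147 135 134 135 135 135 133 131 132 133 133 133 134
 134 134 133 133 132 130 129 136 143 146 147 148]
255 [252 251 248 233 187 150 142 142 142 143 142 143 143 144 145 144 144 143
 143 144 143 143 143 143 142 143 144 147 147 149]
256 [252 251 246 227 179 149 144 145 145 144 144 145 147 148 148 148 147 147
 146 146 146 146 147 146 145 144 145 146 147 149]
```

No contact now and it's lower, so it has entered the slot. I'll descend further.

Emit:
{"fn": "play_rows", "kwargs": {
  "moves": [
    {"x": 0, "y": 0, "z": 0.001, "rx": 0, "ry": 0, "rz": 0, "gripper": 0.0},
    {"x": 0, "y": 0, "z": 0.0025, "rx": 0, "ry": 0, "rz": 0, "gripper": 0.0},
    {"x": 0, "y": 0, "z": 0.004, "rx": 0, "ry": 0, "rz": 0, "gripper": 0.0},
    {"x": 0, "y": 0, "z": 0.0055, "rx": 0, "ry": 0, "rz": 0, "gripper": 0.0},
    {"x": 0, "y": 0, "z": 0.007, "rx": 0, "ry": 0, "rz": 0, "gripper": 0.0},
    {"x": 0, "y": 0, "z": 0.007, "rx": 0, "ry": 0, "rz": 0, "gripper": 0.0}
  ]
}}

```text
time_s: 7.02
eef_pos: [0.444, 0.183, 0.0911]
orientation: [0.179, 0.984, 0.0, 0.0]
wrist_force: [0.8, 2.5, -2.4]
finger_gap: 0.12
finger_force: 60.5
```

```bash
python3 -c "
from go import *
go(.4436,.183,.0797,160.6);o=arm.get_obs();print(o['eef_pos'],o['wrist_torque'])"
```

```text
mm [ 0.4 -0.2 11.4] deg [ 0.02  0.   -1.25] F [ 0.8  2.5 -2.4] t 7.02 j7 0.65 gap 0.12004992568521501 60.49933433532715
[0.44404422 0.18300031 0.09113273] [ 0.58852392 -0.21187071  0.07280943]
```

A light lateral force from the front wall (+y) shows here. I'll probe across and along the slot to centre it.

Emit:
{"fn": "play_rows", "kwargs": {
  "moves": [
    {"x": 0, "y": 0.0007, "z": 0, "rx": 0, "ry": 0, "rz": 0, "gripper": 0.0},
    {"x": 0, "y": 0.0015, "z": 0, "rx": 0, "ry": 0, "rz": 0, "gripper": 0.0},
    {"x": 0, "y": 0.0015, "z": 0, "rx": 0, "ry": 0, "rz": 0, "gripper": 0.0}
  ]
}}

```text
time_s: 7.27
eef_pos: [0.4442, 0.1839, 0.0913]
orientation: [0.179, 0.984, -0.0, -0.0]
wrist_force: [-0.3, 0.8, -0.6]
finger_gap: 0.12
finger_force: 60.7
```

Emit:
{"fn": "play_rows", "kwargs": {
  "moves": [
    {"x": 0, "y": 0.0007, "z": 0, "rx": 0, "ry": 0, "rz": 0, "gripper": 0.0},
    {"x": 0, "y": 0.0015, "z": 0, "rx": 0, "ry": 0, "rz": 0, "gripper": 0.0},
    {"x": 0, "y": 0.0015, "z": 0, "rx": 0, "ry": 0, "rz": 0, "gripper": 0.0}
  ]
}}

```text
time_s: 7.52
eef_pos: [0.445, 0.1856, 0.0914]
orientation: [0.179, 0.984, -0.0, -0.0]
wrist_force: [-0.1, -0.2, -0.0]
finger_gap: 0.121
finger_force: 60.7
```

Emit:
{"fn": "play_rows", "kwargs": {
  "moves": [
    {"x": 0, "y": 0.0006, "z": 0, "rx": 0, "ry": 0, "rz": 0, "gripper": 0.0},
    {"x": 0, "y": 0.0012, "z": 0, "rx": 0, "ry": 0, "rz": 0, "gripper": 0.0},
    {"x": 0, "y": 0.0012, "z": 0, "rx": 0, "ry": 0, "rz": 0, "gripper": 0.0}
  ]
}}

```text
time_s: 7.77
eef_pos: [0.4453, 0.1865, 0.0913]
orientation: [0.179, 0.984, -0.0, -0.0]
wrist_force: [0.5, -1.0, 0.2]
finger_gap: 0.115
finger_force: 60.8
```

```bash
python3 -c "
from go import *
go(.4446,.1847,.0797,160.6);o=arm.get_obs();print(o['eef_pos'],o['wrist_torque'])"
```

```text
mm [ 0.  -1.9 11.6] deg [-0.04 -0.01 -1.26] F [ 0.5 -1.   0.2] t 7.77 j7 0.64 gap 0.11477032905138274 60.78498601913452
[0.44530172 0.18645249 0.09132369] [-0.20801279  0.13635194  0.00661304]
```

The walls are at about y=0.183 and 0.1866, so the centre across is at y≈0.1848. I'll return to centre and then probe along the slot.

Emit:
{"fn": "play_rows", "kwargs": {
  "moves": [
    {"x": 0, "y": -0.001, "z": 0, "rx": 0, "ry": 0, "rz": 0, "gripper": 0.0},
    {"x": -0.001, "y": -0.0019, "z": 0, "rx": 0, "ry": 0, "rz": 0, "gripper": 0.0},
    {"x": -0.0018, "y": -0.0019, "z": 0, "rx": 0, "ry": 0, "rz": 0, "gripper": 0.0},
    {"x": -0.0018, "y": -0.0019, "z": 0, "rx": 0, "ry": 0, "rz": 0, "gripper": 0.0}
  ]
}}

```text
time_s: 8.1
eef_pos: [0.4463, 0.1842, 0.0913]
orientation: [0.179, 0.984, -0.0, -0.0]
wrist_force: [-1.2, 0.7, -1.5]
finger_gap: 0.115
finger_force: 60.8
```

Emit:
{"fn": "play_rows", "kwargs": {
  "moves": [
    {"x": -0.0005, "y": 0, "z": 0, "rx": 0, "ry": 0, "rz": 0, "gripper": 0.0},
    {"x": -0.001, "y": 0, "z": 0, "rx": 0, "ry": 0, "rz": 0, "gripper": 0.0},
    {"x": -0.001, "y": 0, "z": 0, "rx": 0, "ry": 0, "rz": 0, "gripper": 0.0}
  ]
}}

```text
time_s: 8.35
eef_pos: [0.4466, 0.1841, 0.0912]
orientation: [0.179, 0.984, -0.0, -0.001]
wrist_force: [-4.3, 1.7, 0.8]
finger_gap: 0.12
finger_force: 61.0
```

Emit:
{"fn": "play_rows", "kwargs": {
  "moves": [
    {"x": 0.0015, "y": 0.0003, "z": 0, "rx": 0, "ry": 0, "rz": 0, "gripper": 0.0},
    {"x": 0.003, "y": 0.0003, "z": 0, "rx": 0, "ry": 0, "rz": 0, "gripper": 0.0},
    {"x": 0.0045, "y": 0.0003, "z": 0, "rx": 0, "ry": 0, "rz": 0, "gripper": 0.0},
    {"x": 0.0055, "y": 0.0003, "z": 0, "rx": 0, "ry": 0, "rz": 0, "gripper": 0.0},
    {"x": 0.0055, "y": 0.0003, "z": 0, "rx": 0, "ry": 0, "rz": 0, "gripper": 0.0}
  ]
}}

```text
time_s: 8.77
eef_pos: [0.4424, 0.1862, 0.0914]
orientation: [0.179, 0.984, 0.0, 0.0]
wrist_force: [0.7, 0.0, -0.2]
finger_gap: 0.116
finger_force: 60.7
```

```bash
python3 -c "
from go import *
go(.444,.1849,.0797,159.4);o=arm.get_obs();print(o['eef_pos'],o['wrist_torque'])"
```

```text
mm [-2.  -0.7 11.7] deg [ 0.01  0.02 -0.06] F [ 0.7  0.  -0.2] t 8.77 j7 0.64 gap 0.11605512722040424 60.74548959732056
[0.44237296 0.18622969 0.09144124] [-0.02767949 -0.00277926  0.02208514]
```

The far-end wall gives centre ≈ (0.444, 0.1849). I'll centre it and press in.

Emit:
{"fn": "play_rows", "kwargs": {
  "moves": [
    {"x": -0.001, "y": -0.0004, "z": 0, "rx": 0, "ry": 0, "rz": 0, "gripper": 0.0},
    {"x": -0.002, "y": -0.0007, "z": 0.001, "rx": 0, "ry": 0, "rz": 0, "gripper": 0.0},
    {"x": -0.002, "y": -0.0007, "z": 0.0025, "rx": 0, "ry": 0, "rz": 0, "gripper": 0.0},
    {"x": -0.002, "y": -0.0007, "z": 0.004, "rx": 0, "ry": 0, "rz": 0, "gripper": 0.0},
    {"x": -0.002, "y": -0.0007, "z": 0.0055, "rx": 0, "ry": 0, "rz": 0, "gripper": 0.0},
    {"x": -0.002, "y": -0.0007, "z": 0.007, "rx": 0, "ry": 0, "rz": 0, "gripper": 0.0},
    {"x": -0.002, "y": -0.0007, "z": 0.0085, "rx": 0, "ry": 0, "rz": 0, "gripper": 0.0},
    {"x": -0.002, "y": -0.0007, "z": 0.0095, "rx": 0, "ry": 0, "rz": 0, "gripper": 0.0},
    {"x": -0.002, "y": -0.0007, "z": 0.0095, "rx": 0, "ry": 0, "rz": 0, "gripper": 0.0}
  ],
  "squeeze": 80
}}

```text
time_s: 9.52
eef_pos: [0.4442, 0.1847, 0.082]
orientation: [0.179, 0.984, 0.0, 0.0]
wrist_force: [-0.1, -1.0, 7.6]
finger_gap: 0.117
finger_force: 82.9
```

```bash
python3 -c "
from go import *
go(.444,.1849,.0797,159.4);o=arm.get_obs();print(o['eef_pos'],o['wrist_torque'])"
```

```text
mm [0.3 0.1 2.3] deg [ 0.01  0.03 -0.07] F [-0.1 -1.   7.6] t 9.52 j7 0.64 gap 0.11744978187514397 82.85390496253967
[0.44422532 0.18470987 0.08197361] [-0.36359901  0.06800835 -0.01417957]
```

At 2.3 mm above flush with about 8 N of spring push, as expected. Turning clockwise 40° first.

Emit:
{"fn": "play_rows", "kwargs": {
  "moves": [
    {"x": 0, "y": 0, "z": 0, "rx": 0, "ry": 0, "rz": 4, "gripper": 0.0},
    {"x": 0, "y": 0, "z": 0, "rx": 0, "ry": 0, "rz": 8, "gripper": 0.0},
    {"x": 0, "y": 0, "z": 0, "rx": 0, "ry": 0, "rz": 12, "gripper": 0.0},
    {"x": 0, "y": 0, "z": 0, "rx": 0, "ry": 0, "rz": 16, "gripper": 0.0},
    {"x": 0, "y": 0, "z": 0, "rx": 0, "ry": 0, "rz": 20, "gripper": 0.0},
    {"x": 0, "y": 0, "z": 0, "rx": 0, "ry": 0, "rz": 24, "gripper": 0.0},
    {"x": 0, "y": 0, "z": 0, "rx": 0, "ry": 0, "rz": 28, "gripper": 0.0},
    {"x": 0, "y": 0, "z": 0, "rx": 0, "ry": 0, "rz": 32, "gripper": 0.0},
    {"x": 0, "y": 0, "z": 0, "rx": 0, "ry": 0, "rz": 36, "gripper": 0.0},
    {"x": 0, "y": 0, "z": 0, "rx": 0, "ry": 0, "rz": 40, "gripper": 0.0}
  ]
}}

```text
time_s: 10.35
eef_pos: [0.4445, 0.1853, 0.0823]
orientation: [0.506, 0.862, 0.001, 0.0]
wrist_force: [-0.0, -0.5, 5.2]
finger_gap: 0.116
finger_force: 82.8
```

```bash
python3 -c "
from go import *
go(.444,.1849,.0797,159.4);o=arm.get_obs();print(o['eef_pos'],o['wrist_torque'])"
```

```text
mm [-0.1 -0.6  2.6] deg [ 9.000e-02  3.000e-02 -4.024e+01] F [-0.  -0.5  5.2] t 10.35 j7 0.12 gap 0.11579147673078884 82.79228210449219
[0.44451981 0.18528186 0.08226131] [-0.0755571   0.17291058  0.05142969]
```

Emit:
{"fn": "play_rows", "kwargs": {
  "moves": [
    {"x": 0, "y": -0.0005, "z": 0, "rx": 0, "ry": 0, "rz": 2, "gripper": 0.0},
    {"x": 0, "y": -0.0005, "z": 0, "rx": 0, "ry": 0, "rz": 4, "gripper": 0.0},
    {"x": 0, "y": -0.0005, "z": 0, "rx": 0, "ry": 0, "rz": 6, "gripper": 0.0},
    {"x": 0, "y": -0.0005, "z": 0, "rx": 0, "ry": 0, "rz": 7, "gripper": 0.0},
    {"x": 0, "y": -0.0005, "z": 0, "rx": 0, "ry": 0, "rz": 7, "gripper": 0.0}
  ]
}}

```text
time_s: 10.77
eef_pos: [0.444, 0.185, 0.0822]
orientation: [0.557, 0.83, 0.001, 0.0]
wrist_force: [0.2, -0.5, 5.9]
finger_gap: 0.114
finger_force: 82.8
```

```bash
python3 -c "
from go import *
go(.444,.1849,.0797,159.4);o=arm.get_obs();print(o['eef_pos'],o['wrist_torque'])"
```

```text
mm [-0.1 -0.   2.5] deg [ 7.000e-02  3.000e-02 -4.711e+01] F [ 0.2 -0.5  5.9] t 10.77 j7 0.03 gap 0.11406783739107446 82.79138445854187
[0.44397721 0.18495759 0.08219845] [-0.03663753  0.08069062  0.02644608]
```

Emit:
{"fn": "play_rows", "kwargs": {
  "moves": [
    {"x": 0, "y": 0, "z": 0, "rx": 0, "ry": 0, "rz": 1.5, "gripper": 0.0},
    {"x": 0, "y": 0, "z": 0, "rx": 0, "ry": 0, "rz": 3, "gripper": 0.0},
    {"x": 0, "y": 0, "z": 0, "rx": 0, "ry": 0, "rz": 4, "gripper": 0.0},
    {"x": 0, "y": 0, "z": 0, "rx": 0, "ry": 0, "rz": 4, "gripper": 0.0}
  ]
}}

```text
time_s: 11.1
eef_pos: [0.4445, 0.185, 0.082]
orientation: [0.586, 0.81, 0.001, 0.001]
wrist_force: [3.9, 1.4, 0.6]
finger_gap: 0.117
finger_force: 81.9
```

```bash
python3 -c "
from go import *
go(.444,.1849,.0797,159.4);o=arm.get_obs();print(o['eef_pos'],o['wrist_force'],o['wrist_torque'])"
```

```text
mm [ 0.  -0.6  2.3] deg [ 1.100e-01  5.000e-02 -5.111e+01] F [3.9 1.4 0.6] t 11.1 j7 -0.02 gap 0.11721662393739524 81.90129160881042
[0.44453483 0.18504281 0.08198649] [3.93449874 1.44342967 0.59009692] [ 0.24693105 -0.91446501  0.13852831]
```

The push vanished (5.9 → 0.6 N) at about 51°, so the detent is reached. I'll recentre and lower gently to flush.

Emit:
{"fn": "play_rows", "kwargs": {
  "moves": [
    {"x": 0, "y": -0.0003, "z": 0, "rx": 0, "ry": 0, "rz": 0.5, "gripper": 0.0},
    {"x": 0, "y": -0.0004, "z": 0.0007, "rx": 0, "ry": 0, "rz": 1, "gripper": 0.0},
    {"x": 0, "y": -0.0004, "z": 0.0015, "rx": 0, "ry": 0, "rz": 1, "gripper": 0.0},
    {"x": 0, "y": -0.0004, "z": 0.0015, "rx": 0, "ry": 0, "rz": 1, "gripper": 0.0}
  ]
}}

```text
time_s: 11.43
eef_pos: [0.4447, 0.1851, 0.0807]
orientation: [0.592, 0.806, 0.001, 0.001]
wrist_force: [5.2, 1.6, 0.7]
finger_gap: 0.116
finger_force: 81.8
```

```bash
python3 -c "
from go import *
go(.444,.1849,.0797,159.4);o=arm.get_obs();print(o['eef_pos'],o['wrist_force'],o['wrist_torque'])"
```

```text
mm [-0.  -0.7  1. ] deg [  0.18   0.07 -52.05] F [5.2 1.6 0.7] t 11.43 j7 -0.03 gap 0.11559062248770154 81.83518052101135
[0.4446884  0.18513724 0.08070066] [5.19184608 1.59400528 0.65639382] [ 0.45122274 -1.2820319   0.09773045]
```

Still no spring push. The notch is pushing the bar toward +x, so I'll relax sideways and continue down.

Emit:
{"fn": "play_rows", "kwargs": {
  "moves": [
    {"x": 0, "y": 0.0006, "z": 0, "rx": 0, "ry": 0, "rz": 0, "gripper": 0.0},
    {"x": 0, "y": 0.0009, "z": 0.0005, "rx": 0, "ry": 0, "rz": 0, "gripper": 0.0},
    {"x": 0, "y": 0.0009, "z": 0.001, "rx": 0, "ry": 0, "rz": 0, "gripper": 0.0},
    {"x": 0, "y": 0.0009, "z": 0.001, "rx": 0, "ry": 0, "rz": 0, "gripper": 0.0}
  ]
}}

```text
time_s: 11.77
eef_pos: [0.4448, 0.1851, 0.0797]
orientation: [0.592, 0.806, 0.001, 0.0]
wrist_force: [5.1, 2.2, 2.9]
finger_gap: 0.113
finger_force: 82.3
```

```bash
python3 -c "
from go import *
go(.444,.1849,.0797,159.4);o=arm.get_obs();print(o['eef_pos'],o['wrist_force'],o['wrist_torque'])"
```

```text
mm [ 0.  -0.8  0. ] deg [ 1.000e-01  3.000e-02 -5.205e+01] F [5.1 2.2 2.9] t 11.77 j7 -0.03 gap 0.11337064287622838 82.26232409477234
[0.44480597 0.18514103 0.07970271] [5.11269435 2.20796582 2.9065408 ] [ 0.57376499 -1.19979286  0.141877  ]
```

Emit:
{"fn": "play_rows", "kwargs": {
  "moves": [
    {"x": 0, "y": 0.0004, "z": 0.0002, "rx": 0, "ry": 0, "rz": 0, "gripper": 0.0},
    {"x": 0, "y": 0.0008, "z": 0.0002, "rx": 0, "ry": 0, "rz": 0, "gripper": 0.0},
    {"x": 0, "y": 0.0008, "z": 0.0002, "rx": 0, "ry": 0, "rz": 0, "gripper": 0.0}
  ]
}}

```text
time_s: 12.02
eef_pos: [0.4449, 0.1852, 0.0797]
orientation: [0.592, 0.806, 0.0, 0.0]
wrist_force: [2.7, 1.7, 8.2]
finger_gap: 0.115
finger_force: 83.4
```

```bash
python3 -c "
from go import *
go(.444,.1849,.0797,159.4);o=arm.get_obs();print(o['eef_pos'],o['wrist_force'],o['wrist_torque'])"
```

```text
mm [ 0.  -0.9 -0. ] deg [ 4.000e-02 -0.000e+00 -5.205e+01] F [2.7 1.7 8.2] t 12.02 j7 -0.03 gap 0.11525767022568442 83.42426061630249
[0.44488878 0.18515108 0.07966813] [2.70793956 1.7191909  8.24360405] [ 0.29050819 -0.62913371  0.17466139]
```

It's rigid contact at z = 0.0797, so the collar is on the plate with no spring push. I'll ease the turn slightly and release.

Emit:
{"fn": "play_rows", "kwargs": {
  "moves": [
    {"x": 0, "y": 0.0003, "z": -0.0003, "rx": 0, "ry": 0, "rz": -0.5, "gripper": 0.0},
    {"x": 0, "y": 0.0004, "z": -0.0004, "rx": 0, "ry": 0, "rz": -1, "gripper": 0.0},
    {"x": 0, "y": 0.0004, "z": -0.0004, "rx": 0, "ry": 0, "rz": -1, "gripper": 0.0},
    {"x": 0, "y": 0.0004, "z": -0.0004, "rx": 0, "ry": 0, "rz": -1, "gripper": 0.0}
  ],
  "squeeze": 25
}}

```text
time_s: 12.35
eef_pos: [0.4448, 0.1851, 0.0797]
orientation: [0.585, 0.811, -0.0, -0.0]
wrist_force: [1.2, 1.3, 5.3]
finger_gap: 0.114
finger_force: 82.8
```

```bash
python3 -c "
from go import *
go(.444,.1849,.0797,159.4);o=arm.get_obs();print(o['eef_pos'],o['wrist_force'],o['wrist_torque'])"
```

```text
mm [ 0.  -0.8 -0. ] deg [-2.000e-02 -3.000e-02 -5.104e+01] F [1.2 1.3 5.3] t 12.35 j7 -0.02 gap 0.1138400916291477 82.83934593200684
[0.44480773 0.1851353  0.07966793] [1.21327832 1.2856627  5.34955933] [ 0.39595382 -0.44976639  0.06322338]
```

Forces are relaxed. Opening now.

Emit:
{"fn": "play_rows", "kwargs": {
  "moves": [
    {"x": 0, "y": 0, "z": 0, "rx": 0, "ry": 0, "rz": 0, "gripper": 0.013},
    {"x": 0, "y": 0, "z": 0, "rx": 0, "ry": 0, "rz": 0, "gripper": 0.016},
    {"x": 0, "y": 0, "z": 0, "rx": 0, "ry": 0, "rz": 0, "gripper": 0.025},
    {"x": 0, "y": 0, "z": 0, "rx": 0, "ry": 0, "rz": 0, "gripper": 0.035},
    {"x": 0, "y": 0, "z": 0, "rx": 0, "ry": 0, "rz": 0, "gripper": 0.035},
    {"x": 0, "y": 0, "z": 0, "rx": 0, "ry": 0, "rz": 0, "gripper": 0.035}
  ]
}}

```text
time_s: 12.85
eef_pos: [0.4448, 0.1849, 0.0793]
orientation: [0.585, 0.811, -0.0, -0.0]
wrist_force: [0.8, 0.3, -1.2]
finger_gap: 0.413
finger_force: 0.0
```

```bash
python3 - <<'E'
from go import *
go(.444,.1849,.0797,159.4)
S=grab('side')
cv2.imwrite('pics/c7.png',cv2.resize(S['color'][205:265,225:295],None,fx=9,fy=9,interpolation=2)[:,:,::-1])
E
```

```text
mm [ 0.3 -0.8 -0.4] deg [-5.000e-02 -1.000e-02 -5.106e+01] F [ 0.8  0.3 -1.2] t 12.85 j7 -0.02 gap 0.41319029797116075 0.0
```

View pics/c7.png

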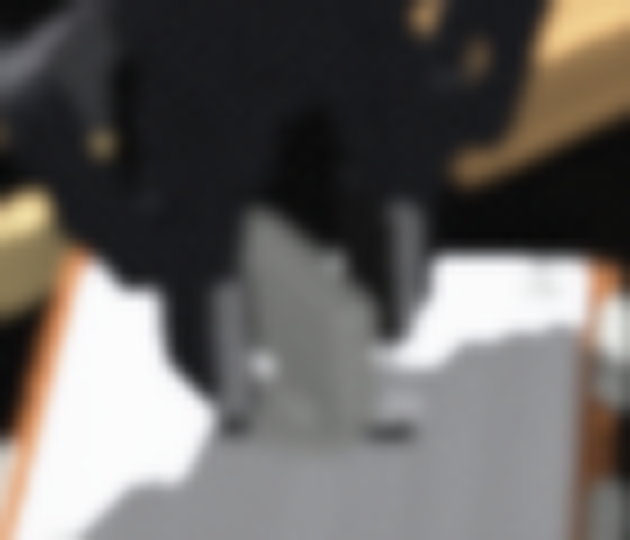

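The crop shows the fastener upright and seated, with its collar base at row ≈ 253 level with the plate. The slot ends are visible either side and the fingers are clear. Retreating straight up.

Emit:
{"fn": "play_rows", "kwargs": {
  "moves": [
    {"x": 0, "y": 0, "z": -0.005, "rx": 0, "ry": 0, "rz": 0, "gripper": 0.035},
    {"x": 0, "y": 0, "z": -0.015, "rx": 0, "ry": 0, "rz": 0, "gripper": 0.035},
    {"x": 0, "y": 0, "z": -0.03, "rx": 0, "ry": 0, "rz": 0, "gripper": 0.035},
    {"x": 0, "y": 0, "z": -0.05, "rx": 0, "ry": 0, "rz": 0, "gripper": 0.035},
    {"x": 0, "y": 0, "z": -0.075, "rx": 0, "ry": 0, "rz": 0, "gripper": 0.035},
    {"x": 0, "y": 0, "z": -0.1, "rx": 0, "ry": 0, "rz": 0, "gripper": 0.035},
    {"x": 0, "y": 0, "z": -0.125, "rx": 0, "ry": 0, "rz": 0, "gripper": 0.035},
    {"x": 0, "y": 0, "z": -0.14, "rx": 0, "ry": 0, "rz": 0, "gripper": 0.035},
    {"x": 0, "y": 0, "z": -0.14, "rx": 0, "ry": 0, "rz": 0, "gripper": 0.035},
    {"x": 0, "y": 0, "z": -0.14, "rx": 0, "ry": 0, "rz": 0, "gripper": 0.035}
  ]
}}

```text
time_s: 13.73
eef_pos: [0.4454, 0.1852, 0.2204]
orientation: [0.585, 0.811, 0.001, 0.0]
wrist_force: [-0.5, 0.3, -0.3]
finger_gap: 0.406
finger_force: 0.0
```

```bash
python3 - <<'E'
from go import *
S=grab('side')
o=arm.get_obs(); print(o['eef_pos'],o['wrist_force'])
for z in(.066,.071,.077,.110): print(z,proj(S,[.4445,.185,z]).round(1))
cv2.imwrite('pics/c8.png',cv2.resize(S['color'][195:275,210:310],None,fx=7,fy=7,interpolation=2)[:,:,::-1])
E
```

```text
[0.44483705 0.18495124 0.21941864] [-0.47640824  0.28462406  0.62977356]
0.066 [[257.8 251. ]]
0.071 [[257.7 249.1]]
0.077 [[257.6 246.7]]
0.11 [[256.8 233.2]]
```

View pics/c8.png

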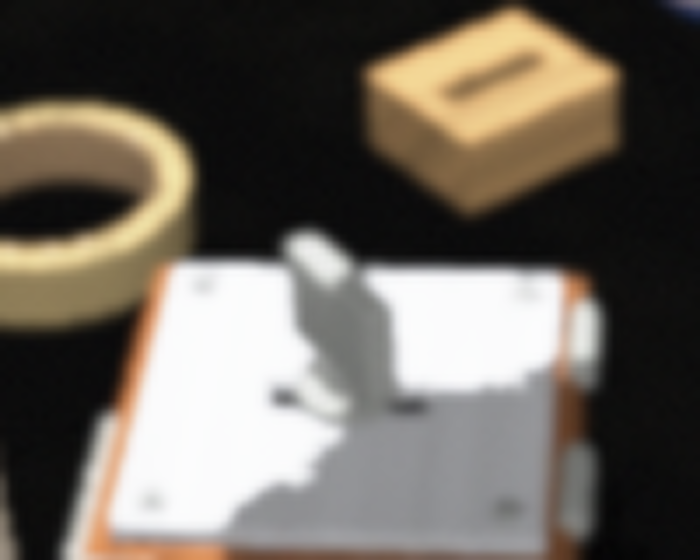

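The fastener stands upright with its collar flush on the plate: the wing-top centre is at row ≈ 233.3 against 233.2 predicted for flush. The slot ends show at (250,252) and (268,253), and the tape and holder are undisturbed. Handing in.

```bash
python3 -c "
from workcell import arm
print(arm.finish_job())"
```

```text
the job is handed in; nothing more can be done
None
```

I moved the fastener from the holder into the case slot, pressed it in, turned it clockwise about 51° until the spring push vanished (the detent), and let go with it upright and the collar flush; I handed the job in at about 14 s (no verdict was returned).

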